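# Slide a gearbox housing into the corner stop and close it

### The arm

A 7-joint arm with a two-finger parallel gripper is mounted at the origin on the work surface. World frame = base frame: x ahead of the robot, y to its left, z up, the work surface at z = 0. Lengths are in m, angles in rad, forces in N, time in s.
With the tool pointing down it reaches from about 0.35 to 0.9 m from the base axis. Payload 7.2 kg.
Tool frame: the origin (TCP) lies at the very end of the fingers, on their centre line; the grasp point (between the pads) lies 19 mm behind it; z points along the fingers, y is the line along which they close (so a half turn about z gives the same grasp; the last joint's range is limited). The gripper opens to 88 mm and grips with 3 to 60 N. Pads are 20 mm wide; open, the fingers measure 115 mm over their backs; the gripper's body (75 mm by 178 mm) begins 61 mm behind the grasp point.
Start: joints at [-1.362, 0.411, -0.013, 1.596, 0.006, 1.134, -0.082], TCP at [0.171, 0.601, 0.187] pointing down, gripper open.
Joint ranges: [-2.95, 2.95], [-0.29, 1.99], [-1.47, 1.44], [0.14, 2.54], [-1.03, 4.17], [0.13, 1.85], [-2.86, 2.86]. Speed limits (rad/s): [2.39, 2.39, 3.01, 3.01, 3.14, 3.14, 3.14].

### API

Orientations are given as a 3x3 rotation matrix whose columns are the frame's x, y, z axes.
In Python, from workcell import bot gives the robot as it stands. The module is installed in compiled form; this text tells all that it offers.
- The arm moves only by the tool play_rows, never from a script. Its argument "rows" is a list of rows, each a list of 5 numbers: the closure, from -1 (fully open) to 1 (shut), then the shift along the tool's x, y, z in cm, then the turn about the tool's z in units of 6 degrees (1.0 is 6 degrees). A call has 1 to 12 rows; each row shifts and turns the commanded pose from where the row before left it, along the tool's axes as they then stand; what a row does not reach is not made up. A row lasts 1/12 s, in which the tool goes at most 41.7 mm and 7.16 degrees, less where a joint would pass 70% of its speed; a pose out of reach is approached as far as the arm can. A call with a gripper value outside its range is refused whole. The fingers move at their own pace and stop on an object; the grip force is fixed at half the most. Time passes only in rows, so rows that do not move let the fingers close. It gives the time, the measured TCP pose, the force, the opening and the grip force at its end, in the units of the state.
- bot.read_state(): the state, without advancing time (a new reading comes with each control period).
- bot.capture(name): name is "side" or "top" or "wrist"; returns a dict with "img" (384x512x3 uint8, red, green, blue), "mtx" (3x3 intrinsics, pixels), "T" (4x4, takes a point from camera to world coordinates); the wrist camera has in their place "tool_from_camera" (4x4, takes a point from camera to tool coordinates, whose origin is the TCP and whose axes are the flange's). Camera axes: x right, y down, z forward; pixel columns grow to the right and rows downward; lengths in m; the calibration is good to about 2 mm. The wrist camera is an equidistant fisheye: a pixel r from the principal point sees the ray r / f radians off the axis. A picture is of the moment at which its call begins: read the wrist's pose just before it. There is no depth.
- bot.job_done(): hands the job in; it is judged then, once.
The state is a dict: "clock": time; "qpos": joint angles; "joint_velocities": joint speeds; "joint_torque": joint torques, N m; "tool_pos": TCP position; "tool_rot": TCP orientation; "force": force on the tool from outside, world axes, zero at the start; "torque": the same for the moment, N m; "gripper_width": opening from 0.0 (shut) to 1.0 (fully open); "finger_force": force on a finger pad.
Only numpy, scipy, OpenCV 4.12 (cv2) and the standard library are available. Lean on these libraries where they do the work, as an engineer would, in place of code of your own. Each camera call takes 0.05 s, during which the arm holds its last target. There are 200 camera calls.

### The job

First push the open aluminium gearbox housing across the bench, without lifting or tipping it, until it sits square against both rails of the blue corner stop. Then take the rectangular red cover by its handle, set it gently (not dropped) into the housing's opening and press it down until its flange is level and flush on the rim all round, with the housing still home in the corner. Leave the round flange, the wrench, the blue bin and the can where they are.

Things in the scene. Friction and masses are not known exactly. Their poses are not given: they have to be found in the camera images.
- stop: Blue L-shaped corner stop, fixed; place and yaw vary. Origin: the inner corner, at bench height. Far rail: inner face at own x = 0, runs from y = -20 to 140 mm. Side rail: inner face at own y = 0, lies on the -y side, runs from x = -200 to 0. Rails 20 mm thick, 30 mm high. The housing belongs at own x < 0, y > 0, touching both faces.
- bay (a point): Point on the bench, with the stop's axes, where the housing's origin lies when home: 55 mm along -x and 75 mm along +y from the stop's inner corner. Flat yellow lines (no height) on the bench outline the spot.
- housing: Loose bare-aluminium open gearbox housing, 110 mm (own x) by 150 mm (own y) by 60 mm high, 0.55 to 0.75 kg, too wide to grip across; pushing it over the bench takes 4 to 14 N. Origin: centre of its underside, z up. Walls 10 mm. It starts short of home by 30 to 75 mm along the stop's x and 90 to 150 mm along its y, up to 0.35 rad off square.
- rim (a point): Centre of the housing's opening at rim height, 60 mm above its origin; opening 90 mm (housing x) by 130 mm (y).
- carrier_top (a point): Centre of the top of the orange carrier plate (80 by 120 mm) inside the housing, 6 mm below the rim at the start. A tight friction fit: it slides down, by up to 9 mm, when pushed with about 12 N and stays where it is left.
- cover: Loose rectangular cover, about 0.2 to 0.4 kg, lying plug down on the bench left or right of the work. Origin: centre of the plug's underside, z up. Aluminium plug 82 mm (own x) by 122 mm (own y) by 12 mm; on it a red flange 110 by 150 mm, 12 to 18 mm above the origin. The plug has 4 mm play to each side in the housing's opening. Same either way round.
- cover_grip (a point): Middle of the bar of the cover's black bridge handle, 47 mm above the cover's origin. The bar is 14 mm wide (cover x), 80 mm long (cover y) and 12 mm high (41 to 53 mm above the origin), on two feet 24 mm high; grip it across cover x, pads on its middle.
- cover_flange (a point): Centre of the underside of the cover's flange, 12 mm above the cover's origin. Laid in, the plug rests on the carrier and the flange stays 6 mm above the rim; its weight alone does not sink it. Pressed at its middle with about 10 to 15 N the cover goes down until the flange lies on the rim (this point at point rim) and stays.
- flange: Bystander: loose grey round flange, 124 mm across, 53 mm high, with a similar black bridge handle; it lies where the cover does not, left or right. Not to be used. Origin: centre of its underside.
- wrench: Bystander: loose steel wrench, 200 mm long, lying on the bench beyond the work. Origin: centre of its underside.
- bin: Bystander: open blue plastic bin 100 by 160 by 50 mm beyond the work. Origin: centre of its underside.
- can: Bystander: closed can, 60 mm across, 90 mm high, beyond the stop. Origin: centre of its underside.
There are look-alikes about, which are no part of the job. Leave any yellow look-alike of the housing alone.

How it is judged:
On the way, in this order (a step that is already met when the one before it is completed fails the run):
1. the open housing has been pushed home, square against both rails (x of housing in the frame of bay between -0.005 and 0.005 m and y of housing in the frame of bay between -0.005 and 0.005 m and angle between the x axis of housing and the x axis of bay, either way round below 0.06 rad and angle between housing's own z axis and vertical below 0.03 rad and height (world z) of housing below 0.004 m), for 0.2 s.
2. the cover is pressed flush into the housing (all of step 1 and x of cover in the frame of housing between -0.007 and 0.007 m and y of cover in the frame of housing between -0.007 and 0.007 m and z of cover in the frame of housing between 0.045 and 0.0502 m and angle between the z axis of cover and the z axis of housing, either way round below 0.03 rad and angle between the x axis of cover and the x axis of housing, either way round below 0.15 rad and angle between cover's own z axis and vertical below 0.04 rad), for 0.2 s.
At the end, for the whole second after the job is handed in: The housing stands flat on the bench within 5 mm of its home position in both directions and within 0.06 rad of square to the stop; the cover is in its opening (within 7 mm of centre, 0.15 rad), flange down on the rim within about 2 mm and level with it within 0.03 rad; both are at rest (all of step 2 and linear speed of each of housing, cover below 0.02 m/s); the robot touches nothing.
It fails at once if the housing is lifted more than 15 mm or tipped more than 0.2 rad (height (world z) of housing above 0.015 m or angle between housing's own z axis and vertical above 0.2 rad).
It fails at once if the cover falls freely (faster than 0.6 m/s, a drop of about 18 mm, while nothing of the robot touches it) (linear speed of cover above 0.6 m/s and contact force between each of the fingers, the arm and cover below 0.05 N).
It fails at once if the round flange, wrench, blue bin or can is moved more than 30 mm (distance of any of flange, wrench, bin, can from where it was at the start of the episode above 0.03 m).
It also fails if it takes over 64 s, if anything falls off the work surface, if the arm or the gripper's body presses on something with over 40 N, if the wrist force passes 120 N, or if a joint passes its speed limit or range.

## Working session

There is one attempt and no reset: what is moved stays moved. The work goes in short steps, Python scripts to look and compute and a tool call to move; the robot and the scene stay as the last step left them, time stands still between calls to the robot, and variables do not carry over. Pictures are saved under pics/ and viewed, at most 10 in all, crops included, and the job is handed in when it is done.

Besides the shell and the picture viewer there is one more tool, called after "Emit:" as name(argument=value, ...), one argument or row to a line, values as JSON. play_rows: Moves the arm, as the interface text tells. Its arguments: {"type":"object","properties":{"rows":{"type":"array"}},"required":["rows"]}

```bash
mkdir -p pics; python3 - <<'E'
from workcell import bot
import cv2,numpy as np,pickle
s=bot.read_state();print({k:np.round(v,3).tolist() for k,v in s.items()})
d={}
for n in("top","side"):
    c=bot.capture(n);d[n]=c;cv2.imwrite(f"pics/{n}0.png",c["img"][:,:,::-1]);print(n,np.round(c["mtx"],1).tolist(),np.round(c["T"],3).tolist())
pickle.dump(d,open("c0.pkl","wb"))
im=np.vstack([d["top"]["img"]])
cv2.imwrite("pics/a.png",cv2.resize(d["top"]["img"],(800,600),interpolation=cv2.INTER_CUBIC)[:,:,::-1])
cv2.imwrite("pics/b.png",cv2.resize(d["side"]["img"],(800,600),interpolation=cv2.INTER_CUBIC)[:,:,::-1])
E
```

```text
{'clock': 0.0, 'qpos': [-1.362, 0.412, -0.013, 1.597, 0.006, 1.134, -0.082], 'joint_velocities': [0.001, 0.0, 0.002, 0.0, 0.001, -0.001, -0.001], 'joint_torque': [-0.0, -58.796, 0.641, -29.107, -0.054, 0.019, 0.0], 'tool_pos': [0.171, 0.601, 0.186], 'tool_rot': [[-0.962, 0.273, -0.0], [0.273, 0.962, -0.002], [-0.0, -0.002, -1.0]], 'force': [-0.27, -0.124, -0.211], 'torque': [-0.019, 0.022, -0.01], 'finger_force': 0.0, 'gripper_width': 1.003}
top [[404.6, 0.0, 253.7], [0.0, 404.6, 193.4], [0.0, 0.0, 1.0]] [[0.001, -0.985, 0.171, 0.333], [-1.0, -0.003, -0.016, 0.016], [0.016, -0.171, -0.985, 1.255], [0.0, 0.0, 0.0, 1.0]]
side [[374.1, 0.0, 257.2], [0.0, 374.1, 194.5], [0.0, 0.0, 1.0]] [[-0.988, -0.12, 0.098, 0.458], [-0.154, 0.742, -0.653, 0.743], [0.006, -0.66, -0.751, 0.94], [0.0, 0.0, 0.0, 1.0]]
```

View pics/a.png

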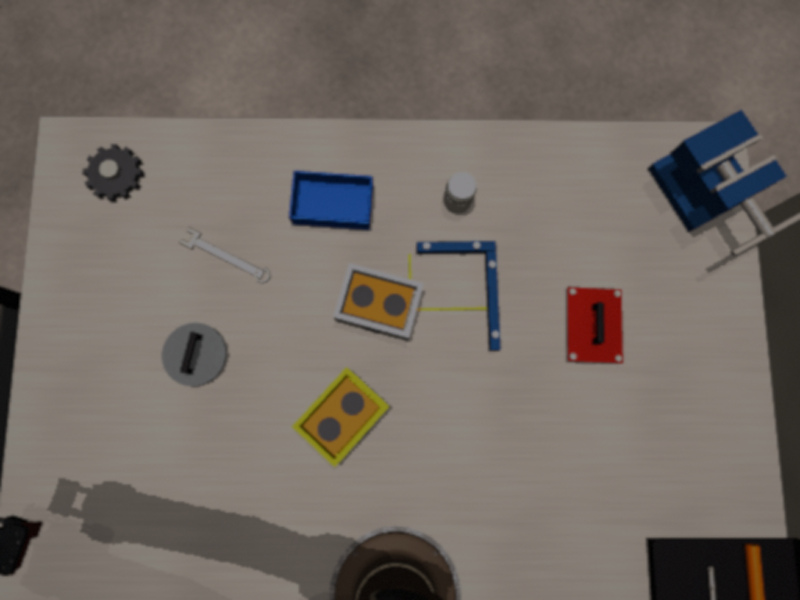

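View pics/b.png

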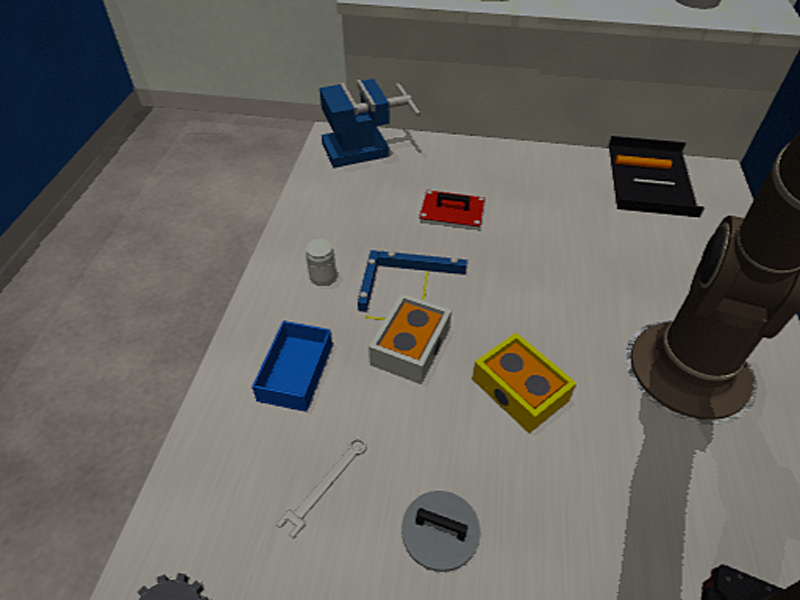

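The top view shows (800 px frame) the housing at (379,302), the stop's inner corner at about (487,253), the cover at (595,325), the round flange at (195,354) and the yellow decoy at (342,415). The side view agrees.

```bash
cat > h.py <<'E'
import cv2,numpy as np
def cast(c,uv,z):
    uv=np.asarray(uv,float).reshape(-1,2);d=np.c_[uv,np.ones(len(uv))]@np.linalg.inv(c["mtx"]).T@c["T"][:3,:3].T
    o=c["T"][:3,3];return (o+d*((z-o[2])/d[:,2])[:,None])[:,:2]
def blobs(c,lo,hi,amin=60):
    m=cv2.inRange(cv2.cvtColor(c["img"],cv2.COLOR_RGB2HSV),lo,hi)
    cs,_=cv2.findContours(m,cv2.RETR_EXTERNAL,cv2.CHAIN_APPROX_NONE)
    return [k for k in cs if cv2.contourArea(k)>amin],m
def rect(c,k,z):
    p=cast(c,k,z);(x,y),(w,h),a=cv2.minAreaRect((p*1000).astype(np.float32))
    if w>h:w,h,a=h,w,a-90   # a: direction of short side
    return np.round([x,y,w,h,(a+90)%180-90],1)
OR=((8,150,60),(19,255,255));RED=((0,170,60),(6,255,255));BL=((100,150,40),(120,255,255));YE=((25,150,80),(35,255,255))
def stop(c,z=.03):
    out=[]
    for k in blobs(c,*BL,100)[0]:
        p=cast(c,k,z)*1000
        if .4<cv2.contourArea(k)/cv2.contourArea(cv2.convexHull(k))<0.75 or 1:
            out.append((p.mean(0).round(),round(cv2.contourArea(k)/cv2.contourArea(cv2.convexHull(k)),2),(cv2.approxPolyDP(p.astype(np.float32),9,True)[:,0]).round(1).tolist()))
    return [o for o in out if o[1]<0.6 and abs(o[0][0]-550)<150 and abs(o[0][1])<300]
E
python3 - <<'E'
import pickle;from h import *
d=pickle.load(open("c0.pkl","rb"))
for n in d:
    c=d[n];print(n)
    for nm,r,z in(("orange",OR,.054),("red",RED,.018),("yellow",YE,.06)):
        for k in blobs(c,*r,40)[0]:
            if nm!="yellow" or 1: print(nm,k.reshape(-1,2).mean(0).round(),rect(c,k,z), rect(c,k,0) if nm=="yellow" else "")
    print("stop",*stop(c),sep="\n")
E
```

```text
top
orange [483. 366.] [  50.  -651.8   26.5   93.8  -89.6] 
orange [218. 267.] [326.1 102.7  76.8 117.   47.9] 
orange [242. 192.] [547.2  33.4  80.3 119.  -15.4] 
red [380. 208.] [ 504.6 -396.8  103.1  145.3   87.3] 
yellow [218. 266.] [326.1 100.8 107.6 146.8  47.8] [325.7 105.  113.  154.2  47.8]
stop
side
orange [336. 239.] [325.9 104.3  81.  122.5  47.9] 
orange [263. 211.] [546.8  34.9  82.3 120.2 -15.6] 
orange [412. 103.] [  34.8 -610.2   39.8  141.4  -89.8] 
red [290. 134.] [ 505.  -390.6  110.   147.2   87.4] 
yellow [336. 239.] [326.  106.6 111.2 154.9  48.1] [317.   63.3 118.8 165.4  48.1]
stop
```

```bash
python3 - <<'E'
import pickle;from h import *
d=pickle.load(open("c0.pkl","rb"))
for n in d:
    c=d[n];print(n)
    for k in blobs(c,(95,110,30),(125,255,255),60)[0]:
        p=cast(c,k,.03)*1000;m=p.mean(0)
        if not(350<m[0]<800 and -350<m[1]<200):continue
        print(m.round(),cv2.contourArea(k),cv2.approxPolyDP(p.astype(np.float32),9,True)[:,0].round(1).tolist())
        for nm,s in(("far x=",(p[:,0]>p[:,0].max()-45)&(p[:,1]>p[:,1].min()+35)),("side y=",(p[:,1]<p[:,1].min()+45)&(p[:,0]<p[:,0].max()-45))):
            print(nm,cv2.fitLine(p[s].astype(np.float32),cv2.DIST_L2,0,.01,.01).ravel().round(3).tolist(),p[s].min(0).round(1),p[s].max(0).round(1))
E
```

```text
top
[ 554. -192.] 184.5 [[617.4000244140625, -184.5], [489.0, -187.60000610351562], [495.20001220703125, -200.0], [607.9000244140625, -199.89999389648438]]Traceback (most recent call last):
  File "<stdin>", line 10, in <module>
cv2.error: OpenCV(4.12.0) /io/opencv/modules/imgproc/src/linefit.cpp:50: error: (-215:Assertion failed) count > 0 in function 'fitLine2D_wods'
```

```bash
cat >> h.py <<'E'
def stop(c,z=.03):
    m=blobs(c,(95,90,25),(125,255,255))[1];m=cv2.morphologyEx(m,cv2.MORPH_CLOSE,np.ones((7,7)))
    v,u=np.nonzero(m);p=cast(c,np.c_[u,v],z)*1000
    def fit(s):
        q=p[s].astype(np.float32);vx,vy,x,y=cv2.fitLine(q,cv2.DIST_HUBER,0,.01,.01).ravel()
        return round(float(np.degrees(np.arctan2(vy,vx))),2),round(float(x),1),round(float(y),1),q.min(0),q.max(0)
    return fit((p[:,0]>605)&(p[:,0]<680)&(p[:,1]>-155)&(p[:,1]<0)),fit((p[:,0]>400)&(p[:,0]<600)&(p[:,1]>-230)&(p[:,1]<-130))
E
python3 - <<'E'
import pickle;from h import *
d=pickle.load(open("c0.pkl","rb"))
for n in d: print(n,*stop(d[n]),sep="\n")
E
```

```text
top
(-89.75, 658.7, -99.3, array([ 648.7416 , -154.38712], dtype=float32), array([668.5796 , -44.65405], dtype=float32))
(0.95, 526.8, -192.8, array([ 455.27176, -202.45518], dtype=float32), array([ 598.35254, -183.0774 ], dtype=float32))
side
(89.78, 658.7, -84.7, array([ 614.449  , -154.77301], dtype=float32), array([670.7158 , -18.90263], dtype=float32))
(1.41, 527.7, -176.5, array([ 455.8459 , -200.20464], dtype=float32), array([ 599.79724, -153.28998], dtype=float32))
```

Inner corner is at about (649,-183) mm with yaw about 0.6°. The housing is at (547,34), 16° off square, and short of home by 47 and 142 mm, which is inside the stated ranges. The cover is at (505,-394). I'll square the gripper and go to the housing's +y end.

Emit:
play_rows(
  rows=[
    [-0.14,0,0,0,1.02],
    [-0.14,0,0,0,1.02],
    [-0.14,0,0,0,1.02],
    [-0.14,0,0,0,1.02],
    [-0.14,0,0,0,1.02],
    [-0.14,0,0,0,1.02],
    [-0.14,0,0,0,1.02],
    [-0.14,0,0,0,1.02],
    [-0.14,0,0,0,1.02],
    [-0.14,0,0,0,1.02],
    [-0.14,0,0,0,1.02],
    [-0.14,0,0,0,1.02],
  ],
)

```text
clock: 1.1
tool_pos: [0.1707, 0.6009, 0.1864]
tool_rot: [[-0.007, 1.0, -0.0], [1.0, 0.007, -0.001], [-0.001, -0.0, -1.0]]
force: [-0.4, 0.6, -0.6]
gripper_width: 0.568
finger_force: 0.0
```

Emit:
play_rows(
  rows=[
    [-0.14,-2.2,1.88,0,0],
    [-0.14,-2.2,1.88,0,0],
    [-0.14,-2.2,1.88,0,0],
    [-0.14,-2.2,1.88,0,0],
    [-0.14,-2.2,1.88,0,0],
    [-0.14,-2.2,1.88,0,0],
    [-0.14,-2.2,1.88,0,0],
    [-0.14,-2.2,1.88,0,0],
    [-0.14,-2.2,1.88,0,0],
    [-0.14,-2.2,1.88,0,0],
    [-0.14,0,0,0,0],
    [-0.14,0,0,0,0],
  ],
)

```text
clock: 2.1
tool_pos: [0.3625, 0.3821, 0.1868]
tool_rot: [[-0.009, 1.0, -0.0], [1.0, 0.009, -0.0], [-0.0, -0.0, -1.0]]
force: [0.8, -0.2, 0.4]
gripper_width: 0.572
finger_force: 0.0
```

Emit:
play_rows(
  rows=[
    [-0.14,-2.25,1.85,0,0],
    [-0.14,-2.25,1.85,0,0],
    [-0.14,-2.25,1.85,0,0],
    [-0.14,-2.25,1.85,0,0],
    [-0.14,-2.25,1.85,0,0],
    [-0.14,-2.25,1.85,0,0],
    [-0.14,-2.25,1.85,0,0],
    [-0.14,-2.25,1.85,0,0],
    [-0.14,-2.25,1.85,0,0],
    [-0.14,-2.0,1.85,0,0],
    [-0.14,0,0,0,0],
    [-0.14,0,0,0,0],
  ],
)

```text
clock: 3.1
tool_pos: [0.5494, 0.1633, 0.1863]
tool_rot: [[-0.011, 1.0, -0.001], [1.0, 0.011, -0.0], [-0.0, -0.001, -1.0]]
force: [-0.1, 0.8, 0.4]
gripper_width: 0.572
finger_force: 0.0
```

Emit:
play_rows(
  rows=[
    [-0.14,0,0,2.0,0],
    [-0.14,0,0,2.0,0],
    [-0.14,0,0,2.0,0],
    [-0.14,0,0,2.0,0],
    [-0.14,0,0,2.0,0],
    [-0.14,0,0,2.0,0],
    [-0.14,0,0,2.0,0],
    [-0.14,0,0,1.6,0],
    [-0.14,0,0,0,0],
    [-0.14,0,0,0,0],
  ],
)

```text
clock: 3.93
tool_pos: [0.5477, 0.1651, 0.0302]
tool_rot: [[-0.015, 1.0, -0.002], [1.0, 0.015, -0.0], [-0.0, -0.002, -1.0]]
force: [-0.5, 0.1, 0.4]
gripper_width: 0.57
finger_force: 0.0
```

Emit:
play_rows(
  rows=[
    [-0.14,-1.0,0,0,0],
    [-0.14,-1.0,0,0,0],
    [-0.14,-0.8,0,0,0],
    [-0.14,-0.8,0,0,0],
    [-0.14,-0.8,0,0,0],
    [-0.14,-0.8,0,0,0],
    [-0.14,-0.8,0,0,0],
    [-0.14,-0.8,0,0,0],
    [-0.14,-0.8,0,0,0],
    [-0.14,-0.8,0,0,0],
    [-0.14,-0.8,0,0,0],
    [-0.14,-0.8,0,0,0],
  ],
)

```text
clock: 4.93
tool_pos: [0.5504, 0.0625, 0.0308]
tool_rot: [[-0.012, 1.0, -0.0], [1.0, 0.012, -0.0], [-0.0, -0.0, -1.0]]
force: [-0.4, 0.9, 0.2]
gripper_width: 0.572
finger_force: 0.0
```

```bash
cat > look.py <<'E'
from workcell import bot
from h import *
import sys
for n in("top","side"):
    c=bot.capture(n);cv2.imwrite(f"pics/{n}_{sys.argv[1]}.png",c["img"][:,:,::-1])
    for k in blobs(c,*OR,60)[0]:
        r=rect(c,k,.054)
        if r[0]>400:print(n,"housing",r)
    for k in blobs(c,*RED,60)[0]:print(n,"red",rect(c,k,.018))
s=bot.read_state();print(s["clock"],s["tool_pos"].round(4),s["tool_rot"].round(3).tolist(),s["force"].round(1))
E
python3 look.py 1
```

```text
top housing [538.7   3.6  58.8  80.7  75.9]
top red [ 504.5 -396.8  103.1  145.1   87.3]
side housing [549.5  43.3  83.2 102.5 -15.5]
side red [ 486.6 -389.3  109.7  110.6   -2.3]
5.0333 [0.5505 0.0614 0.0309] [[-0.01, 1.0, 0.0], [1.0, 0.01, -0.001], [-0.001, 0.0, -1.0]] [0.5 0.8 0.1]
```

View pics/side_1.png

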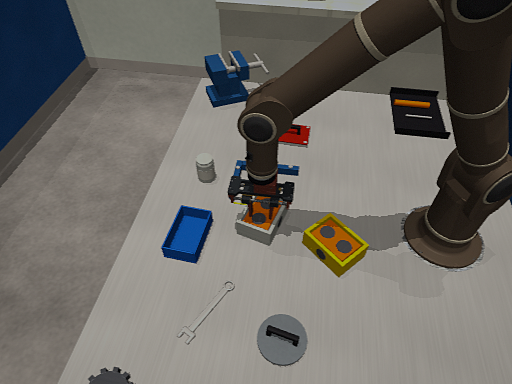

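```bash
python3 - <<'E'
import pickle;from h import *
d=pickle.load(open("c0.pkl","rb"))
P=np.array([[.5505,.0614,.031],[.5505,.0614,.131],[.51,.0614,.031],[.59,.0614,.031],[.567,.106,.06]])
o=[]
for n in d:
    c=d[n];q=(P-c["T"][:3,3])@c["T"][:3,:3]@c["mtx"].T;uv=q[:,:2]/q[:,2:];print(n,uv.round().tolist())
    im=cv2.imread(f"pics/{n}_1.png");u,v=map(int,uv[0]);k=im[v-60:v+60,u-65:u+65]
    o.append(cv2.resize(k,None,fx=3,fy=3,interpolation=cv2.INTER_CUBIC))
cv2.imwrite("pics/crop1.png",np.hstack(o))
E
```

```text
top [[233.0, 192.0], [231.0, 186.0], [233.0, 205.0], [233.0, 179.0], [218.0, 185.0]]
side [[260.0, 222.0], [260.0, 201.0], [273.0, 224.0], [247.0, 220.0], [252.0, 227.0]]
```

View pics/crop1.png

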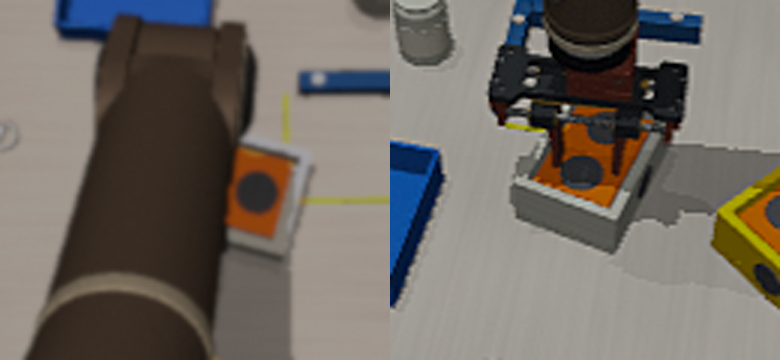

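```bash
python3 - <<'E'
from workcell import bot
import cv2,numpy as np
s=bot.read_state();print(s["clock"],s["tool_pos"],s["qpos"].round(3),s["gripper_width"])
c=bot.capture("wrist");cv2.imwrite("pics/w1.png",c["img"][:,:,::-1]);print(c["mtx"],c["tool_from_camera"].round(3))
E
```

```text
5.0333 [0.55045095 0.06139944 0.03090276] [-0.523  0.505  0.428  1.942 -0.296  0.756  0.085] 0.5696021303078582
[[297.31863964   0.         251.38157422]
 [  0.         297.31863964 192.81518017]
 [  0.           0.           1.        ]] [[ 0.001 -0.969 -0.245  0.067]
 [ 1.     0.001  0.    -0.   ]
 [-0.    -0.245  0.969 -0.197]
 [ 0.     0.     0.     1.   ]]
```

View pics/w1.png

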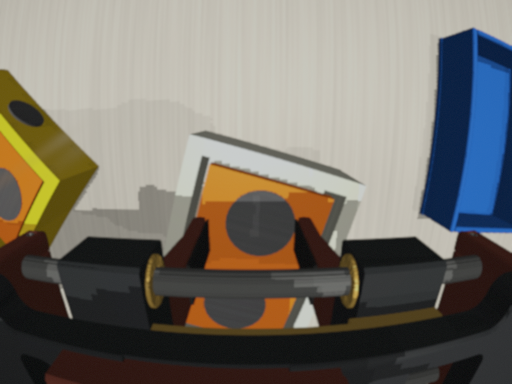

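The side and wrist views show the fingertips inside the housing's outline, with the housing unmoved and no force. That doesn't fit a solid wall, so I'll back out the way I came and look.

Emit:
play_rows(
  rows=[
    [-0.14,0.5,0,0,0],
    [-0.14,0.8,0,0,0],
    [-0.14,0.8,0,0,0],
    [-0.14,0.8,0,0,0],
    [-0.14,0.8,0,0,0],
  ],
)

```text
clock: 5.5
tool_pos: [0.5498, 0.1021, 0.0308]
tool_rot: [[-0.014, 1.0, -0.0], [1.0, 0.014, 0.0], [0.0, -0.0, -1.0]]
force: [-0.5, 0.3, -0.4]
gripper_width: 0.57
finger_force: 0.0
```

```bash
python3 look.py 2
```

```text
top housing [545.8  29.   80.8 109.9 -15.8]
top red [ 504.5 -396.8  103.1  145.1   87.3]
side housing [553.3  77.4  51.2  54.9   7.9]
side red [ 464.8 -388.6   67.4  110.3   -3.1]
5.6 [0.5498 0.103  0.0307] [[-0.015, 1.0, -0.0], [1.0, 0.015, 0.001], [0.001, -0.0, -1.0]] [ 0.3 -0.3 -0.3]
```

Emit:
play_rows(
  rows=[
    [-0.14,0.8,0,0,0],
    [-0.14,0.8,0,0,0],
    [-0.14,0.8,0,0,0],
    [-0.14,0.8,0,0,0],
    [-0.14,0.8,0,0,0],
    [-0.14,0.8,0,0,0],
    [-0.14,0.8,0,0,0],
    [-0.14,0,0,0,0],
  ],
)

```text
clock: 6.27
tool_pos: [0.5491, 0.1588, 0.0308]
tool_rot: [[-0.015, 1.0, -0.0], [1.0, 0.015, 0.001], [0.001, -0.0, -1.0]]
force: [0.5, 0.2, 0.6]
gripper_width: 0.573
finger_force: 0.0
```

```bash
python3 look.py 3; python3 - <<'E'
import cv2,numpy as np
a=cv2.imread("pics/side_2.png")[150:270,195:325];b=cv2.imread("pics/side_3.png")[150:270,195:325]
cv2.imwrite("pics/crop2.png",cv2.resize(np.hstack([a,b]),None,fx=3,fy=3,interpolation=cv2.INTER_CUBIC))
E
```

```text
top housing [546.9  33.5  80.2 119.2 -15.3]
top red [ 504.5 -396.8  103.1  145.1   87.3]
side housing [506.4   4.8  28.8  45.1   1.9]
6.3667 [0.5492 0.1566 0.0308] [[-0.013, 1.0, -0.0], [1.0, 0.013, -0.0], [-0.0, -0.0, -1.0]] [ 0.9 -0.2 -0. ]
```

View pics/crop2.png

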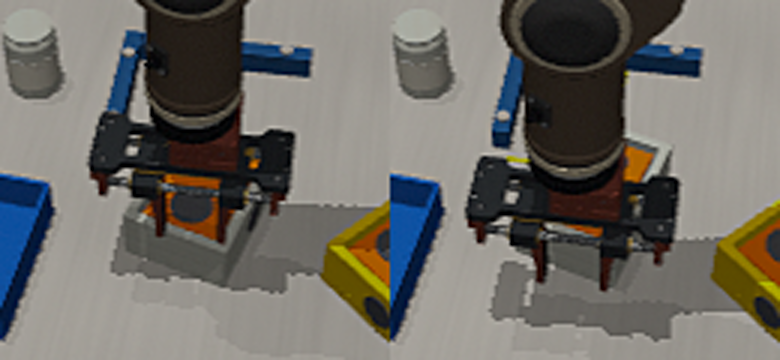

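```bash
python3 - <<'E'
import pickle;from h import *
c=pickle.load(open("c0.pkl","rb"))["side"]
for y,zs in((.157,(.0,.031,.06,.07)),(.103,(.031,.06,.07))):
  for z in zs:
    P=np.array([[.549-.032,y,z],[.549+.032,y,z]]);q=(P-c["T"][:3,3])@c["T"][:3,:3]@c["mtx"].T;print(y,z,(q[:,:2]/q[:,2:]).round(1).tolist())
E
```

```text
0.157 0.0 [[266.3, 255.6], [244.8, 252.6]]
0.157 0.031 [[266.6, 249.8], [244.6, 246.8]]
0.157 0.06 [[266.9, 244.1], [244.4, 241.1]]
0.157 0.07 [[266.9, 242.1], [244.3, 239.1]]
0.103 0.031 [[269.1, 234.5], [247.8, 231.7]]
0.103 0.06 [[269.4, 228.7], [247.6, 225.8]]
0.103 0.07 [[269.5, 226.6], [247.6, 223.8]]
```

Emit:
play_rows(
  rows=[
    [-0.14,0,0,0.8,0],
    [-0.14,0,0,0.8,0],
    [-0.14,0,0,0.6,0],
    [-0.14,0,0,0.3,0],
    [-0.14,0,0,0,0],
    [-0.14,0,0,0,0],
  ],
)

```text
clock: 6.87
tool_pos: [0.5491, 0.1559, 0.0055]
tool_rot: [[-0.012, 1.0, -0.001], [1.0, 0.012, -0.0], [-0.0, -0.001, -1.0]]
force: [-0.1, 0.0, -0.1]
gripper_width: 0.57
finger_force: 0.0
```

```bash
python3 look.py 4; python3 - <<'E'
import cv2,numpy as np
a=cv2.imread("pics/side_4.png")[180:270,215:305]
cv2.imwrite("pics/crop3.png",cv2.resize(a,None,fx=6,fy=6,interpolation=cv2.INTER_CUBIC))
E
```

```text
top housing [547.1  33.5  80.5 119.2 -15.3]
top red [ 504.5 -396.8  103.1  145.1   87.3]
side housing [505.2  13.6  31.   63.8   7.4]
6.9667 [0.5495 0.1562 0.006 ] [[-0.012, 1.0, 0.0], [1.0, 0.012, 0.0], [0.0, 0.0, -1.0]] [-0.5  0.9  1. ]
```

View pics/crop3.png

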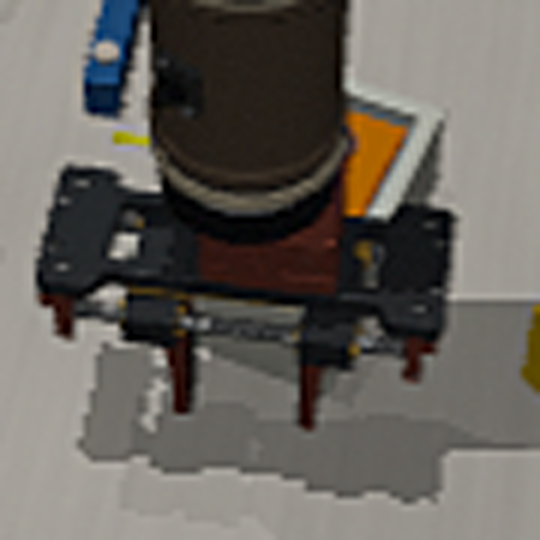

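Emit:
play_rows(
  rows=[
    [-0.14,-0.5,0,0,0],
    [-0.14,-0.5,0,0,0],
    [-0.14,-0.5,0,0,0],
    [-0.14,-0.5,0,0,0],
    [-0.14,-0.5,0,0,0],
    [-0.14,-0.5,0,0,0],
    [-0.14,-0.5,0,0,0],
  ],
)

```text
clock: 7.55
tool_pos: [0.5496, 0.1218, 0.006]
tool_rot: [[-0.012, 1.0, -0.0], [1.0, 0.012, 0.001], [0.001, -0.0, -1.0]]
force: [-1.2, 4.4, 1.1]
gripper_width: 0.568
finger_force: 1.7
```

Emit:
play_rows(
  rows=[
    [-0.14,-0.5,0,0,0],
    [-0.14,-0.5,0,0,0],
  ],
)

```text
clock: 7.72
tool_pos: [0.5497, 0.1115, 0.0059]
tool_rot: [[-0.013, 1.0, -0.0], [1.0, 0.013, 0.001], [0.001, -0.0, -1.0]]
force: [-1.1, 3.6, 1.5]
gripper_width: 0.571
finger_force: 1.9
```

```bash
python3 look.py 5
```

```text
top housing [552.1  17.4  80.7 121.4 -12.1]
top red [ 504.5 -396.8  103.1  145.1   87.3]
side red [ 462.7 -381.9   60.1   98.2   -1.4]
7.8167 [0.5499 0.1101 0.0059] [[-0.011, 1.0, 0.0], [1.0, 0.011, -0.001], [-0.001, 0.0, -1.0]] [ 0.5  0.2 -1.1]
```

Emit:
play_rows(
  rows=[
    [-0.14,0.5,0,0,0],
    [-0.14,0.5,0,0,0],
    [-0.14,0,0,0.3,0],
    [-0.14,0,0,0.3,0],
    [-0.14,0,0,0.2,0],
    [-0.14,0,0,0,0],
  ],
)

```text
clock: 8.32
tool_pos: [0.5493, 0.1211, -0.0029]
tool_rot: [[-0.012, 1.0, -0.001], [1.0, 0.012, -0.001], [-0.001, -0.001, -1.0]]
force: [-0.2, -0.6, 0.4]
gripper_width: 0.57
finger_force: 0.0
```

Emit:
play_rows(
  rows=[
    [-0.14,0,0,0.2,0],
    [-0.14,0,0,0.2,0],
    [-0.14,0,0,0,0],
  ],
)

```text
clock: 8.57
tool_pos: [0.5495, 0.1211, -0.0066]
tool_rot: [[-0.012, 1.0, -0.0], [1.0, 0.012, -0.0], [-0.0, -0.0, -1.0]]
force: [-0.0, 0.4, -0.8]
gripper_width: 0.57
finger_force: 0.0
```

The reported TCP is below the bench with no contact, so the true fingertips sit higher than reported. I'll find the offset by touching the bench.

Emit:
play_rows(
  rows=[
    [-0.14,0,0,0.3,0],
    [-0.14,0,0,0.3,0],
    [-0.14,0,0,0,0],
  ],
)

```text
clock: 8.82
tool_pos: [0.5493, 0.1213, -0.0127]
tool_rot: [[-0.012, 1.0, -0.001], [1.0, 0.012, -0.0], [-0.0, -0.001, -1.0]]
force: [-0.2, -0.2, 0.3]
gripper_width: 0.57
finger_force: 0.0
```

Emit:
play_rows(
  rows=[
    [-0.14,0,0,0.2,0],
    [-0.14,0,0,0.2,0],
    [-0.14,0,0,0,0],
  ],
)

```text
clock: 9.07
tool_pos: [0.5495, 0.1213, -0.0165]
tool_rot: [[-0.012, 1.0, -0.0], [1.0, 0.012, -0.0], [-0.0, -0.0, -1.0]]
force: [-0.1, 0.4, 0.5]
gripper_width: 0.569
finger_force: 0.0
```

Emit:
play_rows(
  rows=[
    [-0.14,0,0,0.2,0],
    [-0.14,0,0,0.2,0],
    [-0.14,0,0,0,0],
  ],
)

```text
clock: 9.32
tool_pos: [0.5495, 0.1213, -0.0205]
tool_rot: [[-0.012, 1.0, -0.0], [1.0, 0.012, -0.0], [-0.0, -0.0, -1.0]]
force: [-0.7, -0.0, 0.1]
gripper_width: 0.572
finger_force: 0.0
```

Emit:
play_rows(
  rows=[
    [-0.14,0,0,0.2,0],
    [-0.14,0,0,0.2,0],
    [-0.14,0,0,0,0],
  ],
)

```text
clock: 9.57
tool_pos: [0.5495, 0.1213, -0.0246]
tool_rot: [[-0.012, 1.0, -0.0], [1.0, 0.012, -0.0], [-0.0, -0.0, -1.0]]
force: [0.1, -1.2, -0.5]
gripper_width: 0.568
finger_force: 0.0
```

Emit:
play_rows(
  rows=[
    [-0.14,0,0,0.2,0],
    [-0.14,0,0,0.2,0],
    [-0.14,0,0,0,0],
  ],
)

```text
clock: 9.82
tool_pos: [0.5495, 0.1213, -0.0286]
tool_rot: [[-0.012, 1.0, -0.0], [1.0, 0.012, -0.0], [-0.0, -0.0, -1.0]]
force: [-0.9, 0.8, -0.1]
gripper_width: 0.569
finger_force: 0.0
```

Emit:
play_rows(
  rows=[
    [-0.14,0,0,0.2,0],
    [-0.14,0,0,0.2,0],
    [-0.14,0,0,0,0],
  ],
)

```text
clock: 10.07
tool_pos: [0.5495, 0.1213, -0.0326]
tool_rot: [[-0.012, 1.0, -0.0], [1.0, 0.012, -0.0], [-0.0, -0.0, -1.0]]
force: [-0.5, -0.2, 0.4]
gripper_width: 0.566
finger_force: 0.0
```

Emit:
play_rows(
  rows=[
    [-0.14,0,0,0.15,0],
    [-0.14,0,0,0.15,0],
    [-0.14,0,0,0,0],
  ],
)

```text
clock: 10.32
tool_pos: [0.5498, 0.1213, -0.0352]
tool_rot: [[-0.012, 1.0, 0.0], [1.0, 0.012, 0.0], [0.0, 0.0, -1.0]]
force: [0.1, 0.0, -0.2]
gripper_width: 0.573
finger_force: 0.0
```

Emit:
play_rows(
  rows=[
    [-0.14,0,0,-0.5,0],
    [-0.14,0,0,-0.5,0],
    [-0.14,-0.8,0,0,0],
    [-0.14,-0.8,0,0,0],
    [-0.14,-0.8,0,0,0],
    [-0.14,-0.8,0,0,0],
    [-0.14,-0.8,0,0,0],
    [-0.14,-0.8,0,0,0],
    [-0.14,-0.8,0,0,0],
    [-0.14,-0.8,0,0,0],
    [-0.14,-0.8,0,0,0],
    [-0.14,-0.8,0,0,0],
  ],
)

```text
clock: 11.32
tool_pos: [0.5509, 0.0405, -0.0252]
tool_rot: [[-0.012, 1.0, 0.0], [1.0, 0.012, 0.0], [-0.0, 0.0, -1.0]]
force: [0.0, 3.1, 0.7]
gripper_width: 0.565
finger_force: 1.9
```

```bash
python3 look.py 6
```

```text
top housing [ 5.696e+02 -4.950e+01  7.710e+01  1.097e+02  2.000e-01]
top red [ 504.5 -396.8  103.1  145.1   87.3]
side red [ 472.8 -388.8   82.2  110.6   -2.3]
11.4167 [ 0.5509  0.0386 -0.0252] [[-0.01, 1.0, 0.0], [1.0, 0.01, -0.001], [-0.001, 0.0, -1.0]] [ 0.3 -0.   0.3]
```

Emit:
play_rows(
  rows=[
    [-0.14,-0.7,0,0,0],
    [-0.14,-0.7,0,0,0],
    [-0.14,-0.7,0,0,0],
    [-0.14,-0.7,0,0,0],
    [-0.14,-0.7,0,0,0],
    [-0.14,-0.7,0,0,0],
    [-0.14,-0.7,0,0,0],
    [-0.14,-0.6,0,0,0],
  ],
)

```text
clock: 12.08
tool_pos: [0.5512, -0.0148, -0.0252]
tool_rot: [[-0.012, 1.0, -0.0], [1.0, 0.012, -0.0], [-0.0, -0.0, -1.0]]
force: [0.9, 3.2, -0.7]
gripper_width: 0.571
finger_force: 1.4
```

Emit:
play_rows(
  rows=[
    [-0.14,-0.3,0,0,0],
    [-0.14,-0.3,0,0,0],
  ],
)

```text
clock: 12.25
tool_pos: [0.5513, -0.0202, -0.0252]
tool_rot: [[-0.012, 1.0, -0.0], [1.0, 0.012, 0.0], [0.0, -0.0, -1.0]]
force: [-0.3, 3.4, -0.6]
gripper_width: 0.568
finger_force: 1.6
```

Emit:
play_rows(
  rows=[
    [-0.14,-0.2,0,0,0],
    [-0.14,-0.2,0,0,0],
  ],
)

```text
clock: 12.42
tool_pos: [0.5511, -0.022, -0.0252]
tool_rot: [[-0.013, 1.0, -0.001], [1.0, 0.013, 0.002], [0.002, -0.001, -1.0]]
force: [-2.7, 11.8, 4.4]
gripper_width: 0.569
finger_force: 6.0
```

```bash
python3 look.py 7
```

```text
top housing [ 5.699e+02 -1.243e+02  7.720e+01  9.090e+01  2.000e-01]
top red [ 504.5 -396.8  103.1  145.1   87.3]
side red [ 484.8 -388.8  104.7  110.9   -1.4]
12.5167 [ 0.551  -0.022  -0.0252] [[-0.014, 1.0, -0.001], [1.0, 0.014, 0.002], [0.002, -0.001, -1.0]] [-1.5  6.1  2.4]
```

Emit:
play_rows(
  rows=[
    [-0.14,0.5,0,0,0],
    [-0.14,0.5,0,-1.0,0],
    [-0.14,0,0,-2.5,0],
    [-0.14,0,0,-2.5,0],
    [-0.14,0,0,-2.5,0],
    [-0.14,0,0,-2.5,1.0],
    [-0.14,0,0,0,1.1],
    [-0.14,0,0,0,1.1],
    [-0.14,0,0,0,1.1],
    [-0.14,0,0,0,1.1],
    [-0.14,0,0,0,1.1],
    [-0.14,0,0,0,1.1],
  ],
)

```text
clock: 13.52
tool_pos: [0.5516, -0.0139, 0.0858]
tool_rot: [[0.71, 0.704, 0.001], [0.704, -0.71, -0.0], [0.001, 0.001, -1.0]]
force: [-0.2, 0.3, 0.0]
gripper_width: 0.565
finger_force: 0.0
```

Emit:
play_rows(
  rows=[
    [-0.14,0,0,0,1.1],
    [-0.14,0,0,0,1.1],
    [-0.14,0,0,0,1.1],
    [-0.14,0,0,0,1.1],
    [-0.14,0,0,0,1.1],
    [-0.14,0,0,0,1.1],
    [-0.14,0,0,0,0.9],
    [-0.14,-2.0,2.2,0,0],
    [-0.14,-2.0,2.2,0,0],
    [-0.14,-2.0,2.2,0,0],
    [-0.14,-2.0,2.2,0,0],
    [-0.14,0,0,0,0],
  ],
)

```text
clock: 14.52
tool_pos: [0.4677, -0.1061, 0.0857]
tool_rot: [[1.0, -0.005, -0.001], [-0.005, -1.0, -0.0], [-0.001, 0.0, -1.0]]
force: [0.2, -0.4, -0.8]
gripper_width: 0.567
finger_force: 0.0
```

```bash
python3 look.py 8
```

```text
top housing [568.2 -81.5  64.   80.2 -89.8]
top red [ 504.5 -396.8  103.1  145.1   87.3]
side housing [ 5.696e+02 -1.069e+02  8.180e+01  1.193e+02  2.000e-01]
side red [ 549.4 -391.3   67.9  113.9    7.7]
14.6167 [ 0.4714 -0.1024  0.0857] [[1.0, -0.001, 0.001], [-0.001, -1.0, 0.001], [0.001, -0.001, -1.0]] [ 1.   1.1 -0. ]
```

Emit:
play_rows(
  rows=[
    [-0.14,0,0,2.2,0],
    [-0.14,0,0,2.2,0],
    [-0.14,0,0,2.2,0],
    [-0.14,0,0,2.2,0],
    [-0.14,0,0,2.2,0],
    [-0.14,0.8,0,0,0],
    [-0.14,0.8,0,0,0],
    [-0.14,0.8,0,0,0],
    [-0.14,0.8,0,0,0],
    [-0.14,0.8,0,0,0],
    [-0.14,0.8,0,0,0],
    [-0.14,0.3,0,0,0],
  ],
)

```text
clock: 15.62
tool_pos: [0.5234, -0.1007, -0.0244]
tool_rot: [[1.0, 0.003, -0.0], [0.003, -1.0, 0.001], [-0.0, -0.001, -1.0]]
force: [-6.6, 1.4, 4.8]
gripper_width: 0.571
finger_force: 3.6
```

Emit:
play_rows(
  rows=[
    [-0.14,0.3,0,0,0],
    [-0.14,0.3,0,0,0],
  ],
)

```text
clock: 15.78
tool_pos: [0.5274, -0.1007, -0.0247]
tool_rot: [[1.0, 0.003, -0.003], [0.003, -1.0, 0.002], [-0.003, -0.002, -1.0]]
force: [-7.7, 1.8, 5.1]
gripper_width: 0.574
finger_force: 4.2
```

Emit:
play_rows(
  rows=[
    [-0.14,0.2,0,0,0],
    [-0.14,0.2,0,0,0],
  ],
)

```text
clock: 15.95
tool_pos: [0.5309, -0.1007, -0.0247]
tool_rot: [[1.0, 0.003, -0.003], [0.003, -1.0, 0.002], [-0.003, -0.002, -1.0]]
force: [-17.1, 2.3, 13.0]
gripper_width: 0.57
finger_force: 8.5
```

```bash
python3 look.py 9
```

```text
top red [ 504.5 -396.7  103.   145.1   87.3]
side housing [ 5.973e+02 -1.055e+02  7.860e+01  1.187e+02  2.000e-01]
side red [ 469.1 -388.8   73.3  110.2   -1.4]
16.05 [ 0.5309 -0.1008 -0.0247] [[1.0, 0.003, -0.003], [0.003, -1.0, 0.002], [-0.003, -0.002, -1.0]] [-8.3  2.1  4.6]
```

Emit:
play_rows(
  rows=[
    [-0.14,-1.0,0,0,0],
    [-0.14,-1.0,0,0,0],
    [-0.14,0,0,-2.5,0],
    [-0.14,0,0,-2.5,0],
    [-0.14,0,0,-2.5,0],
    [-0.14,0,0,-2.5,0],
    [-0.14,1.65,-2.6,0,0],
    [-0.14,1.65,-2.6,0,0],
    [-0.14,1.65,-2.6,0,0],
    [-0.14,1.65,-2.6,0,0],
    [-0.14,1.65,-2.6,0,0],
    [-0.14,0,0,0,0],
  ],
)

```text
clock: 17.05
tool_pos: [0.5977, 0.0354, 0.0748]
tool_rot: [[1.0, 0.009, 0.003], [0.009, -1.0, 0.002], [0.003, -0.002, -1.0]]
force: [0.3, 1.0, -0.3]
gripper_width: 0.573
finger_force: 0.0
```

Emit:
play_rows(
  rows=[
    [-0.14,0,0,2.0,0],
    [-0.14,0,0,2.0,0],
    [-0.14,0,0,2.0,0],
    [-0.14,0,0,2.0,0],
    [-0.14,0,0,1.8,0],
    [-0.14,0,0,0,0],
    [-0.14,0,0.6,0,0],
    [-0.14,0,0.5,0,0],
    [-0.14,0,0.4,0,0],
  ],
)

```text
clock: 17.8
tool_pos: [0.5958, 0.0121, -0.0216]
tool_rot: [[1.0, 0.001, 0.002], [0.001, -1.0, -0.0], [0.002, 0.0, -1.0]]
force: [0.4, 0.1, 0.9]
gripper_width: 0.569
finger_force: 0.0
```

Emit:
play_rows(
  rows=[
    [-0.14,0,0.3,0,0],
    [-0.14,0,0.3,0,0],
  ],
)

```text
clock: 17.97
tool_pos: [0.5954, 0.0068, -0.0222]
tool_rot: [[1.0, 0.001, 0.002], [0.001, -1.0, 0.0], [0.002, -0.0, -1.0]]
force: [0.0, -0.1, -0.1]
gripper_width: 0.57
finger_force: 0.0
```

Emit:
play_rows(
  rows=[
    [-0.14,0,0.3,0,0],
    [-0.14,0,0.3,0,0],
  ],
)

```text
clock: 18.13
tool_pos: [0.5951, 0.0049, -0.0224]
tool_rot: [[1.0, 0.004, -0.0], [0.004, -1.0, 0.005], [-0.0, -0.005, -1.0]]
force: [-3.7, 18.0, 13.3]
gripper_width: 0.568
finger_force: 9.3
```

Emit:
play_rows(
  rows=[
    [-0.14,0,0.3,0,0],
    [-0.14,0,0.2,0,0],
  ],
)

```text
clock: 18.3
tool_pos: [0.5948, 0.0052, -0.0223]
tool_rot: [[1.0, 0.007, -0.002], [0.007, -1.0, 0.011], [-0.002, -0.011, -1.0]]
force: [-6.9, 26.7, 17.1]
gripper_width: 0.566
finger_force: 14.5
```

```bash
python3 look.py 10
```

```text
top housing [ 5.977e+02 -1.086e+02  7.780e+01  1.193e+02  2.000e-01]
top red [ 504.5 -396.7  103.   145.1   87.3]
side housing [ 564.5 -104.9   17.9  117.9    0. ]
side red [ 505.7 -389.5  110.9  146.8   88.4]
18.4 [ 0.5948  0.0052 -0.0222] [[1.0, 0.007, -0.002], [0.007, -1.0, 0.011], [-0.001, -0.011, -1.0]] [-5.4 21.5 14.4]
```

Housing is seated at about (597,-107), 0.2°, and the last nudge met 18 N straight away, so it's home. Next is the cover.

Emit:
play_rows(
  rows=[
    [-0.14,0,-1.0,0,0],
    [-0.14,0,-0.5,-1.0,0],
    [-0.14,0,0,-3,0],
    [-0.14,0,0,-3,0],
    [-0.14,0,0,-3,0],
    [-0.14,0,0,-3,0],
    [-0.14,0,0,-2,0],
    [-0.14,-0.6,2.6,0,0],
    [-0.14,-0.6,2.6,0,0],
    [-0.14,-0.6,2.6,0,0],
    [-0.14,-0.6,2.6,0,0],
    [-0.14,-0.6,2.6,0,0],
  ],
)

```text
clock: 19.4
tool_pos: [0.5644, -0.1206, 0.1276]
tool_rot: [[1.0, 0.001, 0.0], [0.001, -1.0, -0.001], [0.0, 0.001, -1.0]]
force: [0.3, 0.7, -0.1]
gripper_width: 0.57
finger_force: 0.0
```

Emit:
play_rows(
  rows=[
    [-0.14,-0.6,2.6,0,0],
    [-0.14,-0.6,2.6,0,0],
    [-0.14,-0.6,2.6,0,0],
    [-0.14,-0.6,2.6,0,0],
    [-0.14,-0.6,2.6,0,0],
    [-0.14,-0.6,2.6,0,0],
    [-0.14,-0.6,2.6,0,0],
    [-0.14,-0.6,2.6,0,0],
    [-0.14,-0.6,2.6,0,0],
    [-0.14,-0.6,2.6,0,0.45],
    [-0.14,0,0,0,0],
    [-0.14,0,0,0,0],
  ],
)

```text
clock: 20.4
tool_pos: [0.5039, -0.3811, 0.1274]
tool_rot: [[0.999, -0.049, -0.001], [-0.049, -0.999, -0.001], [-0.0, 0.001, -1.0]]
force: [0.1, 0.3, -0.0]
gripper_width: 0.568
finger_force: 0.0
```

```bash
cat >> h.py <<'E'
def wcast(c,s,uv,z):
    uv=np.asarray(uv,float).reshape(-1,2);K=c["mtx"];xy=(uv-K[:2,2])/K[0,0];r=np.linalg.norm(xy,axis=1)+1e-9
    d=np.c_[xy/r[:,None]*np.sin(r)[:,None],np.cos(r)];M=c["tool_from_camera"]
    d=d@M[:3,:3].T@s["tool_rot"].T;o=s["tool_rot"]@M[:3,3]+s["tool_pos"]
    return (o+d*((z-o[2])/d[:,2])[:,None])[:,:2]
E
python3 look.py 11; python3 - <<'E'
from workcell import bot
from h import *
s=bot.read_state();c=bot.capture("wrist");cv2.imwrite("pics/w2.png",c["img"][:,:,::-1])
for dz in(0,.02,.036,.05):
  t=dict(s);t["tool_pos"]=s["tool_pos"]+[0,0,dz]
  for k in blobs(c,*RED,200)[0]:
    p=wcast(c,t,k,.018)*1000;(x,y),(w,h),a=cv2.minAreaRect(p.astype(np.float32));print(dz,[round(float(i),1) for i in(x,y,w,h,a)])
t=bot.capture("top");m=cv2.inRange(cv2.cvtColor(t["img"],cv2.COLOR_RGB2HSV),*BL)
E
```

```text
top housing [ 5.977e+02 -1.087e+02  7.780e+01  1.194e+02  2.000e-01]
top red [ 542.8 -359.4   25.1   67.7   87.1]
side housing [ 5.969e+02 -1.055e+02  8.280e+01  1.187e+02  3.000e-01]
side red [ 505.7 -390.2  110.8  145.9   87.4]
20.5 [ 0.5056 -0.3782  0.1269] [[0.999, -0.045, -0.0], [-0.045, -0.999, 0.0], [-0.0, -0.0, -1.0]] [ 0.4  0.2 -0. ]
0 [507.5, -395.6, 106.1, 145.4, 87.5]
0.02 [503.3, -396.6, 113.0, 154.9, 87.5]
0.036 [499.9, -397.4, 118.6, 162.5, 87.5]
0.05 [497.0, -398.1, 123.4, 169.2, 87.5]
```

View pics/w2.png

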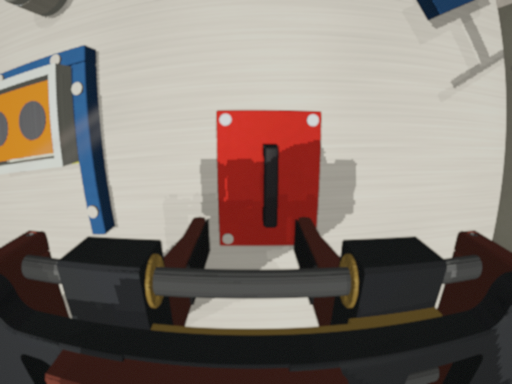

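The wrist view shows the cover centred near (270,178), bar middle at (270,186). The visible fingertips end about 36 mm short of the reported TCP, which matches the missing bench contact. The camera and x, y agree with the state, so I go 36 mm lower than nominal.

Emit:
play_rows(
  rows=[
    [-0.14,0,0.85,0,0],
    [-0.14,0,0.85,1.5,0],
    [-0.14,0,0,2,0],
    [-0.14,0,0,2,0],
    [-0.14,0,0,2,0],
    [-0.14,0,0,2,0],
    [-0.14,0,0,1.5,0],
    [-0.14,0,0,1,0],
    [-0.14,0,0,0.8,0],
    [-0.14,0,0,0.5,0],
    [-0.14,0,0,0.4,0],
    [-0.14,0,0,0,0],
  ],
)

```text
clock: 21.6
tool_pos: [0.5047, -0.3958, -0.0104]
tool_rot: [[0.999, -0.045, -0.0], [-0.045, -0.999, 0.0], [-0.0, -0.0, -1.0]]
force: [0.3, 0.7, 0.1]
gripper_width: 0.571
finger_force: 0.0
```

Emit:
play_rows(
  rows=[
    [0.3,0,0,0,0],
    [0.6,0,0,0,0],
    [1,0,0,0,0],
    [1,0,0,0,0],
    [1,0,0,0,0],
    [1,0,0,0,0],
    [1,0,0,0,0],
    [1,0,0,0,0],
  ],
)

```text
clock: 22.27
tool_pos: [0.5049, -0.3958, -0.0099]
tool_rot: [[0.999, -0.045, 0.0], [-0.045, -0.999, -0.0], [0.0, 0.0, -1.0]]
force: [-0.5, 0.1, 1.5]
gripper_width: 0.157
finger_force: 30.0
```

Emit:
play_rows(
  rows=[
    [1,0,0,-0.5,0],
    [1,0,0,-1,0],
    [1,0,0,-1.5,0],
    [1,0,0,-1.5,0],
    [1,0,0,-1.5,0],
    [1,0,0,-1.5,0],
    [1,0,0,-1.5,0],
    [1,0,0,-1.5,0],
    [1,0,0,-1,0],
    [1,0,0,-0.5,0],
    [1,0,0,0,0],
    [1,0,0,0,0],
  ],
)

```text
clock: 23.27
tool_pos: [0.5048, -0.3955, 0.1098]
tool_rot: [[0.999, -0.045, 0.0], [-0.045, -0.999, 0.0], [0.0, -0.0, -1.0]]
force: [0.0, 0.6, -3.1]
gripper_width: 0.154
finger_force: 30.0
```

Emit:
play_rows(
  rows=[
    [1,0,0,0,-0.5],
    [1,0,0,0,-0.9],
    [1,0,0,0,-0.9],
    [1,0,0,0,-0.9],
    [1,0,0,0,-0.9],
    [1,0,0,0,-0.9],
    [1,0,0,0,-0.9],
    [1,0,0,0,-0.9],
    [1,0,0,0,-0.9],
    [1,0,0,0,-0.9],
    [1,0,0,0,-0.9],
    [1,0,0,0,-0.9],
  ],
)

```text
clock: 24.27
tool_pos: [0.5041, -0.3953, 0.1086]
tool_rot: [[0.499, 0.867, -0.002], [0.867, -0.499, 0.001], [0.0, -0.002, -1.0]]
force: [0.6, 0.2, -2.8]
gripper_width: 0.153
finger_force: 30.0
```

Emit:
play_rows(
  rows=[
    [1,0,0,0,-0.9],
    [1,0,0,0,-0.9],
    [1,0,0,0,-0.9],
    [1,0,0,0,-0.9],
    [1,0,0,0,-0.9],
    [1,0,0,0,-0.56],
    [1,0,0,0,0],
    [1,0,0,0,0],
  ],
)

```text
clock: 24.93
tool_pos: [0.5042, -0.3955, 0.1089]
tool_rot: [[-0.0, 1.0, -0.001], [1.0, 0.0, 0.001], [0.001, -0.001, -1.0]]
force: [-0.8, -0.0, -3.0]
gripper_width: 0.158
finger_force: 30.0
```

```bash
python3 look.py 12; python3 - <<'E'
from workcell import bot
from h import *
c=bot.capture("side")
for k in blobs(c,*RED,60)[0]:
  for z in (.145,.155): print(z,rect(c,k,z))
E
```

```text
top housing [ 5.977e+02 -1.087e+02  7.780e+01  1.195e+02  2.000e-01]
top red [ 519.6 -402.7   95.   113.1  -89.8]
side housing [ 5.969e+02 -1.055e+02  8.280e+01  1.187e+02  3.000e-01]
side red [ 5.101e+02 -5.552e+02  1.207e+02  1.725e+02  1.000e-01]
25.0333 [ 0.5044 -0.3956  0.1092] [[-0.001, 1.0, -0.001], [1.0, 0.001, 0.001], [0.001, -0.001, -1.0]] [ 0.6 -0.3 -2.7]
0.145 [ 5.029e+02 -3.769e+02  1.040e+02  1.488e+02  1.000e-01]
0.155 [ 5.023e+02 -3.628e+02  1.027e+02  1.469e+02  1.000e-01]
```

Emit:
play_rows(
  rows=[
    [1,1.2,0.4,0,0],
    [1,2.4,0.78,0,0],
    [1,2.4,0.78,0,0],
    [1,2.4,0.78,0,0],
    [1,2.4,0.78,0,0],
    [1,2.4,0.78,0,0],
    [1,2.4,0.78,0,0],
    [1,2.4,0.78,0,0],
    [1,2.4,0.78,0,0],
    [1,2.4,0.78,0,0],
    [1,2.4,0.78,0,0],
    [1,2.4,0.78,0,0],
  ],
)

```text
clock: 26.08
tool_pos: [0.594, -0.1169, 0.1099]
tool_rot: [[-0.003, 1.0, 0.0], [1.0, 0.003, 0.0], [0.0, 0.0, -1.0]]
force: [0.1, -0.0, -3.3]
gripper_width: 0.158
finger_force: 30.0
```

Emit:
play_rows(
  rows=[
    [1,2.4,0.78,0,0],
    [1,1.0,0.3,0,0],
    [1,0,0,0,0],
    [1,0,0,0,0],
    [1,0,0,0,0],
  ],
)

```text
clock: 26.5
tool_pos: [0.6039, -0.0872, 0.1099]
tool_rot: [[-0.001, 1.0, -0.0], [1.0, 0.001, -0.001], [-0.001, -0.0, -1.0]]
force: [-0.5, -0.3, -2.7]
gripper_width: 0.158
finger_force: 30.0
```

```bash
python3 look.py 13
```

```text
top red [641.3 -25.7  32.9 102.6  76.1]
side housing [596.1 -64.3  37.1  79.3 -89.3]
side red [ 623.3 -203.5  124.8  173.8    0. ]
26.6 [ 0.604  -0.0875  0.11  ] [[-0.0, 1.0, -0.0], [1.0, 0.0, -0.001], [-0.001, -0.0, -1.0]] [ 0.5  0.6 -2.8]
```

Emit:
play_rows(
  rows=[
    [1,-0.7,-0.3,0,0],
    [1,-1.0,-0.3,0,0],
    [1,-0.5,-0.1,0,0],
    [1,0,0,1.0,0],
    [1,0,0,1.5,0],
    [1,0,0,1.5,0],
    [1,0,0,1.1,0],
    [1,0,0,0.4,0],
    [1,0,0,0,0],
    [1,0,0,0,0],
  ],
)

```text
clock: 27.43
tool_pos: [0.5976, -0.1076, 0.0548]
tool_rot: [[-0.003, 1.0, -0.0], [1.0, 0.003, -0.0], [-0.0, -0.0, -1.0]]
force: [-0.1, 0.4, -3.3]
gripper_width: 0.155
finger_force: 30.0
```

```bash
python3 look.py 14; python3 - <<'E'
from workcell import bot
from h import *
s=bot.read_state();c=bot.capture("side")
for k in blobs(c,*RED,60)[0]: print(rect(c,k,s["tool_pos"][2]+.0099+.018))
w=bot.capture("wrist")
a=cv2.resize(c["img"][140:230,200:300],(400,360),interpolation=cv2.INTER_CUBIC);b=cv2.resize(w["img"][40:310,100:400],(400,360))
cv2.imwrite("pics/fit.png",np.hstack([a,b])[:,:,::-1])
E
```

```text
top red [620.8 -45.4  35.8  97.6  71.6]
side red [ 606.9 -165.4  116.   162.7   -0. ]
27.5333 [ 0.5982 -0.1076  0.0556] [[-0.003, 1.0, 0.001], [1.0, 0.003, -0.0], [-0.0, 0.001, -1.0]] [ 0.1  0.2 -2.9]
[ 596.7 -100.7  107.8  150.6    0.6]
```

View pics/fit.png

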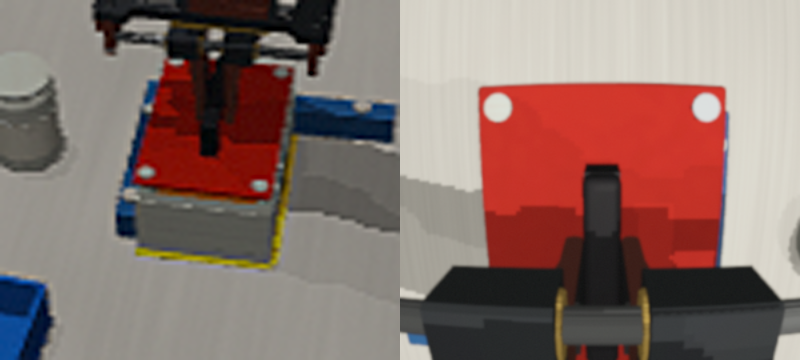

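The cover is square over the opening, about 3 mm too far in +y. I'll correct that and lower gently.

Emit:
play_rows(
  rows=[
    [1,-0.15,0,0,0],
    [1,-0.15,0,0,0],
    [1,0,0,0.2,0],
    [1,0,0,0.3,0],
    [1,0,0,0.2,0],
    [1,0,0,0,0],
  ],
)

```text
clock: 28.13
tool_pos: [0.5971, -0.1103, 0.0471]
tool_rot: [[-0.003, 1.0, -0.001], [1.0, 0.003, 0.0], [0.0, -0.001, -1.0]]
force: [0.0, 0.2, -2.4]
gripper_width: 0.155
finger_force: 30.0
```

Emit:
play_rows(
  rows=[
    [1,0,0,0.1,0],
    [1,0,0,0.1,0],
    [1,0,0,0.1,0],
    [1,0,0,0,0],
  ],
)

```text
clock: 28.47
tool_pos: [0.5974, -0.1104, 0.0446]
tool_rot: [[-0.003, 1.0, -0.0], [1.0, 0.003, 0.0], [0.0, -0.0, -1.0]]
force: [0.1, 0.5, -2.9]
gripper_width: 0.153
finger_force: 30.0
```

```bash
python3 - <<'E'
from workcell import bot
from h import *
s=bot.read_state();c=bot.capture("side");print(s["tool_pos"].round(4),s["force"].round(1))
for k in blobs(c,*RED,60)[0]: print(rect(c,k,s["tool_pos"][2]+.0099+.018))
E
```

```text
[ 0.5974 -0.1104  0.0446] [ 0.1  0.5 -2.9]
[ 5.957e+02 -1.036e+02  1.079e+02  1.492e+02  4.000e-01]
```

Plug has entered the opening without contact. Pressing on with the handle still gripped.

Emit:
play_rows(
  rows=[
    [1,0,0,0.1,0],
    [1,0,0,0.1,0],
    [1,0,0,0.1,0],
    [1,0,0,0,0],
  ],
)

```text
clock: 28.85
tool_pos: [0.5977, -0.1105, 0.0428]
tool_rot: [[-0.003, 1.0, 0.001], [1.0, 0.003, 0.0], [0.0, 0.001, -1.0]]
force: [-1.9, -0.1, 5.9]
gripper_width: 0.155
finger_force: 30.0
```

Emit:
play_rows(
  rows=[
    [1,0,0,0.1,0],
    [1,0,0,0.1,0],
    [1,0,0,0.1,0],
    [1,0,0,0.1,0],
    [1,0,0,0,0],
  ],
)

```text
clock: 29.27
tool_pos: [0.5978, -0.1105, 0.039]
tool_rot: [[-0.003, 1.0, 0.001], [1.0, 0.003, 0.0], [0.0, 0.001, -1.0]]
force: [-3.6, 0.6, 7.1]
gripper_width: 0.161
finger_force: 30.0
```

```bash
python3 - <<'E'
from workcell import bot
s=bot.read_state();print(s["tool_pos"].round(4),s["tool_rot"].round(3).tolist(),s["force"].round(1),s["torque"].round(2))
E
```

```text
[ 0.5978 -0.1105  0.039 ] [[-0.003, 1.0, 0.001], [1.0, 0.003, 0.0], [0.0, 0.001, -1.0]] [-3.6  0.6  7.1] [0.1  0.79 0.01]
```

Emit:
play_rows(
  rows=[
    [1,0,0,0.1,0],
    [1,0,0,0.1,0],
    [1,0,0,0,0],
  ],
)

```text
clock: 29.52
tool_pos: [0.5978, -0.1105, 0.038]
tool_rot: [[-0.003, 1.0, 0.001], [1.0, 0.003, 0.001], [0.001, 0.001, -1.0]]
force: [-7.1, 2.5, 16.7]
gripper_width: 0.159
finger_force: 30.0
```

Emit:
play_rows(
  rows=[
    [1,0,0,0.1,0],
    [1,0,0,0,0],
  ],
)

```text
clock: 29.68
tool_pos: [0.5978, -0.1105, 0.038]
tool_rot: [[-0.003, 1.0, 0.001], [1.0, 0.003, 0.001], [0.001, 0.001, -1.0]]
force: [-11.5, 2.5, 25.0]
gripper_width: 0.154
finger_force: 30.0
```

Seated at exactly the predicted height with the force jumping to 25 N. Ease off, release and lift clear.

Emit:
play_rows(
  rows=[
    [1,0,0,-0.15,0],
    [0.4,0,0,0,0],
    [0,0,0,0,0],
    [-0.14,0,0,0,0],
    [-0.14,0,0,0,0],
    [-0.14,0,0,0,0],
  ],
)

```text
clock: 30.18
tool_pos: [0.5975, -0.1105, 0.036]
tool_rot: [[-0.003, 1.0, -0.0], [1.0, 0.003, -0.0], [-0.0, -0.0, -1.0]]
force: [1.1, -0.2, 0.6]
gripper_width: 0.492
finger_force: 0.0
```

Emit:
play_rows(
  rows=[
    [-0.14,0,0,-0.5,0],
    [-0.14,0,0,-1.5,0],
    [-0.14,0,0,-2,0],
    [-0.14,0,0,-3,0],
    [-0.14,0,0,-3,0],
    [-0.14,2.5,-1,0,0],
    [-0.14,3,-1,0,0],
    [-0.14,3,-1,0,0],
    [-0.14,3,-1,0,0],
    [-0.14,3,-1,0,0],
    [-0.14,3,-1,0,0],
    [-0.14,3,-1,0,0],
  ],
)

```text
clock: 31.18
tool_pos: [0.5264, 0.0956, 0.1368]
tool_rot: [[-0.003, 1.0, 0.0], [1.0, 0.003, 0.0], [0.0, 0.0, -1.0]]
force: [0.6, -0.4, 0.1]
gripper_width: 0.568
finger_force: 0.0
```

```bash
python3 look.py 15; python3 - <<'E'
from workcell import bot
from h import *
o=[]
for n in("top","side"):
    c=bot.capture(n)
    for k in blobs(c,*RED,60)[0]: print(n,"cover",rect(c,k,.066))
    P=np.array([.597,-.108,.06]);q=(P-c["T"][:3,3])@c["T"][:3,:3]@c["mtx"].T;u,v=(q[:2]/q[2]).astype(int)
    o.append(cv2.resize(c["img"][v-45:v+45,u-50:u+50],(400,360),interpolation=cv2.INTER_CUBIC))
    print(n,stop(c)[0][:3],stop(c)[1][:3])
cv2.imwrite("pics/end.png",np.hstack(o)[:,:,::-1])
E
```

```text
top red [ 6.042e+02 -1.134e+02  1.090e+02  1.497e+02  3.000e-01]
31.2833 [0.5253 0.1002 0.1364] [[-0.01, 1.0, -0.001], [1.0, 0.01, 0.002], [0.002, -0.001, -1.0]] [-0.  -0.2 -0.2]
top cover [ 5.937e+02 -1.079e+02  1.047e+02  1.429e+02  2.000e-01]
top (-89.2, 666.4, -107.0) (-1.53, 522.4, -194.6)
side (-84.45, 661.5, -54.3) (-50.02, 482.8, -185.0)
```

View pics/end.png

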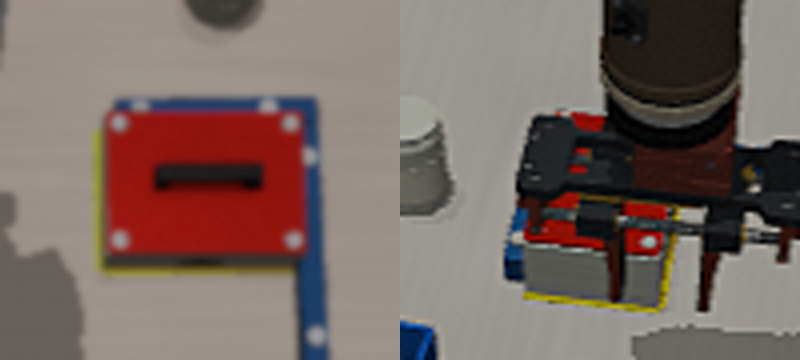

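The top view shows the cover square on the housing, against both rails with the yellow outline just showing. Nothing is touching it. Handing in.

```bash
python3 -c "
from workcell import bot
print(bot.job_done())"
```

```text
the job is handed in; nothing more can be done
None
```

I pushed the housing home against both rails, pressed the cover down until its flange met the rim, and handed the job in at about 31 s; the hand-in call gave no verdict, so I can't confirm it passed.

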